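# Balance the microphone boom on the rocking stand

### The job

Find the microphone boom's balance point by trial lifts from its rack, a little at a time and never letting it tip, then set it gently down into both forks of the stand's rocking head at that point and let go, so that it stays there level by itself. Leave everything else on the table where it is.

Things in the scene. Friction and masses are not known exactly. Their poses are not given: they have to be found in the camera images.
- boom: Microphone boom: plain aluminium square tube, 16 x 16 mm, 400 mm long, microphone on its +y end, round end weight on its -y end. Origin: middle of the tube's length, on its underside; y along the tube, z up. It weighs 0.5 to 0.63 kg. Unseen ballast locked in the tube puts the balance point anywhere within about 95 mm of the origin along y. It starts lying level in the rack.
- mic_end (a point): Tip of the black microphone (36 mm across) on the boom: 290 mm from the boom's origin along +y, on the tube's centre line.
- weight_end (a point): End face of the boom's dark steel round end weight (40 mm across): 240 mm from the boom's origin along -y, on the tube's centre line.
- rack: Low dark steel rest rack fixed to the table: two notched posts at y = -160 and +160 mm, each 20 mm thick along y. Origin: under its centre on the table; the boom lies along its y, its underside 60 mm above the table. Notches 28 mm wide with lips 10 mm high. Its foot is 34 mm wide and 10 mm high, so fingers can pass below the tube between the posts.
- stand: Low round-footed microphone stand fixed to the table (foot 100 mm across, 10 to 20 mm high, then a post), carrying the rocking head on a stiff rubber buffer that gives 6 mm at most (2.5 N per mm; about 2 mm under the boom's weight). Origin: under its centre on the table; a boom in its head lies along its y.
- saddle (a point): Middle of the rocking head's seat, where the boom's underside bears, 80 mm above the table; y runs along the notches. The head is two aluminium forks, each 8 mm thick, centred at y = -27 and +27 mm: 46 mm is free between them for fingers, down to 25 mm below the seat, where a 12 mm wide cross piece joins them. Each notch is 21 mm wide, flaring to 29 mm, and rises 22 mm above the seat.
- head (a joint): Rocking of the stand's head about its x axis, which lies 30 mm below the seat, rad; 0 is level, positive lifts its +y side, stops at +-0.35. A light spring (0.9 N m/rad) centres it: a boom set down off its balance point makes it lean down on the heavy side, about 1 degree for each 2 mm.
- mug: White mug, 76 mm across, 90 mm high, loose. Origin under its centre.
- recorder: Grey hand-held sound recorder, 60 x 110 x 28 mm, loose. Origin under its centre.
- adapter: Small brass thread adapter, upright cylinder 26 mm across, 26 mm high, loose. Origin under its centre.
- plug: Small black jack plug standing on end, 22 mm across, 30 mm high, loose. Origin under its centre.
- case_stack: Stack of thin square cases joined as one block, 85 x 85 x 40 mm, loose. Origin under its centre.
- pad_box: Black pad controller, 100 x 150 x 26 mm (knobs to 36), loose. Origin under its centre.
Not all that is in view belongs to the job. Leave any turquoise look-alike of the stand alone.

How it is judged:
By the outcome, as a careful person would: the job done as asked, in the order asked, and still so for the second after the job is handed in, with the robot touching nothing.
It also fails if it takes over 58 s, if anything falls off the work surface, if the arm or the gripper's body presses on something with over 40 N, if the wrist force passes 120 N, or if a joint passes its speed limit or range.

### The arm

A 6-joint arm with a two-finger parallel gripper is mounted at the origin on the work surface. World frame = base frame: x ahead of the robot, y to its left, z up, the work surface at z = 0. Lengths are in m, angles in rad, forces in N, time in s.
With the tool pointing down it reaches from about 0.35 to 0.85 m from the base axis. Payload 8.1 kg.
Tool frame: the origin (TCP) lies at the very end of the fingers, on their centre line; the grasp point (between the pads) lies 19 mm behind it; x points along the fingers, y is the direction in which the jaws open and shut, and the axes are right-handed (so a half turn about x gives the same grasp; the last joint's range is limited). The gripper opens to 93 mm and grips with 3 to 60 N. Pads are 15 mm wide; open, the fingers measure 128 mm over their backs; the gripper's body (75 mm by 188 mm) begins 65 mm behind the grasp point.
Start: joints at [-1.292, 0.13, 1.488, -0, 1.523, -0.085], TCP at [0.214, -0.561, 0.219] pointing down, gripper open.
Joint ranges: [-2.96, 2.96], [-0.89, 2.26], [0.02, 2.5], [-1.34, 4.48], [0, 2.73], [-2.66, 2.66]. Speed limits (rad/s): [2.39, 2.39, 2.79, 3.14, 3.14, 3.14].

### API

Orientations are given as a rotation vector (axis times angle).
In Python, from plant import * gives the robot as it stands. The module is installed in compiled form; this text tells all that it offers.
- The arm moves only by the tool apply_moves, never from a script. Its argument "series" is a list of rows, each an object with "jaw": the gripper's target within -1 to 1 (shut at 1, half-way at 0, fully open at -1); "linear": the shift along the tool's x, y, z normalised to -1 to 1, where 1 is 0.6 m, a list of three; "roll": the turn about the tool's x normalised to -1 to 1, where 1 is 30 degrees. A call has 1 to 20 rows; each row is the pose to reach, as a shift and turn from the pose measured when the call began, along the tool's axes at that moment; what a row does not reach only later rows make up. A row lasts 1/8 s, in which the tool goes at most 62.5 mm and 10.7 degrees, less where a joint would pass 70% of its speed; a pose out of reach is approached as far as the arm can. A call with a number of a shift or a turn outside -1 to 1 is refused whole. A call with a gripper value outside its range is refused whole. The fingers move at their own pace and stop on an object; "force" is the grip in N (left out, the last holds). Time passes only in rows, so rows that repeat a pose let the fingers close. It gives the time, the measured TCP pose, the force and the opening at its end, in the units of the state.
- read_state(): the state, without advancing time (a new reading comes with each control period).
- read_camera(name): name is "scene" or "side" or "wrist"; returns a dict with "pixels" (480x640x3 uint8, blue, green, red), "intrinsics" (3x3 intrinsics, pixels), "D" ([k1, k2, p1, p2, k3] as OpenCV has them; the pictures are not rectified), "rvec" (rotation vector, rad) and "tvec" (3), from world to camera coordinates, as OpenCV has them; the wrist camera has in their place "tool_from_camera" (4x4, takes a point from camera to tool coordinates, whose origin is the TCP and whose axes are the tool frame's). Camera axes: x right, y down, z forward; pixel columns grow to the right and rows downward; lengths in m; the calibration is good to about 2 mm. A picture is of the moment at which its call begins: read the wrist's pose just before it. There is no depth.
- close_job(): hands the job in, once; it reports no verdict.
The state is a dict: "t": time; "q": joint angles; "dq": joint speeds; "joint_torque": joint torques, N m; "tool_pos": TCP position; "orientation": TCP orientation; "force": force on the tool from outside, world axes, zero at the start; "wrist_torque": the same for the moment, N m; "opening": finger opening in m.
Only numpy, scipy, OpenCV 4.12 (cv2) and the standard library are available. Lean on these libraries where they do the work, as an engineer would, in place of code of your own. Each camera call takes 0.05 s, during which the arm holds its last target. There are 200 camera calls.

## Working session

There is one attempt and no reset: what is moved stays moved. The work goes in short steps, Python scripts to look and compute and a tool call to move; the robot and the scene stay as the last step left them, time stands still between calls to the robot, and variables do not carry over. Pictures are saved under pics/ and viewed, about 8 in all and at most 12, crops included, and the job is handed in when it is done.

Besides the shell and the picture viewer there is one more tool, called after "Call:" as name([rows], argument=value, ...), one row to a line, values as JSON. apply_moves: Moves the arm, as the interface text tells. Its arguments: {"type":"object","properties":{"series":{"type":"array"},"force":{"type":"number"}},"required":["series"]}

```bash
mkdir -p pics; cat > h.py <<'E'
from plant import *
import numpy as np, cv2
from scipy.spatial.transform import Rotation as R
def snap(n,f):
    s=read_state(); c=read_camera(n); cv2.imwrite('pics/'+f,c['pixels']); np.save('pics/'+f+'.npy',np.array([c,s],dtype=object),allow_pickle=True); return c,s
def load(f): return np.load('pics/'+f+'.npy',allow_pickle=True)
def cam(c,s):
    if 'rvec' in c:
        Rm=cv2.Rodrigues(np.array(c['rvec'],float))[0]; return Rm,np.array(c['tvec'],float).ravel()
    T=np.eye(4); T[:3,:3]=R.from_rotvec(s['orientation']).as_matrix(); T[:3,3]=s['tool_pos']
    W=np.linalg.inv(T@np.array(c['tool_from_camera'])); return W[:3,:3],W[:3,3]
def onplane(c,s,uv,z):
    Rm,t=cam(c,s); K=np.array(c['intrinsics'],float); D=np.array(c['D'],float)
    p=cv2.undistortPoints(np.array(uv,float).reshape(-1,1,2),K,D).reshape(-1,2)
    d=np.c_[p,np.ones(len(p))]@Rm; o=-Rm.T@t
    return o+d*((z-o[2])/d[:,2])[:,None]
def proj(c,s,P):
    Rm,t=cam(c,s); return cv2.projectPoints(np.array(P,float).reshape(-1,1,3),cv2.Rodrigues(Rm)[0],t,np.array(c['intrinsics'],float),np.array(c['D'],float))[0].reshape(-1,2)
E
python3 - <<'E'
from h import *
a,s=snap('scene','a.png'); b,_=snap('side','b.png')
for c in(a,b):
    Rm,t=cam(c,s); print((-Rm.T@t).round(3),Rm[2].round(2))
s=read_state(); print({k:np.round(v,3) for k,v in s.items()})
E
```

```text
[1.297 0.65  1.121] [-0.53 -0.48 -0.69]
[ 0.371 -1.049  1.125] [ 0.09  0.68 -0.73]
{'t': np.float64(0.1), 'q': array([-1.292,  0.131,  1.489,  0.   ,  1.523, -0.085]), 'dq': array([ 0.   , -0.   , -0.003,  0.001,  0.   ,  0.001]), 'joint_torque': array([ 1.0000e-03, -5.6134e+01, -4.9310e+01,  7.7000e-02,  2.9000e-02,
       -0.0000e+00]), 'tool_pos': array([ 0.213, -0.56 ,  0.218]), 'orientation': array([ 2.024,  0.374, -2.024]), 'force': array([ 0.215, -0.687, -0.3  ]), 'wrist_torque': array([-0.039, -0.018,  0.021]), 'opening': np.float64(0.093)}
```

View pics/a.png

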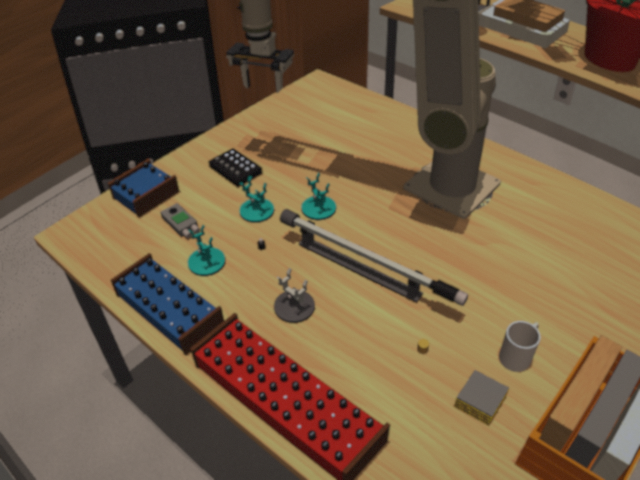

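View pics/b.png

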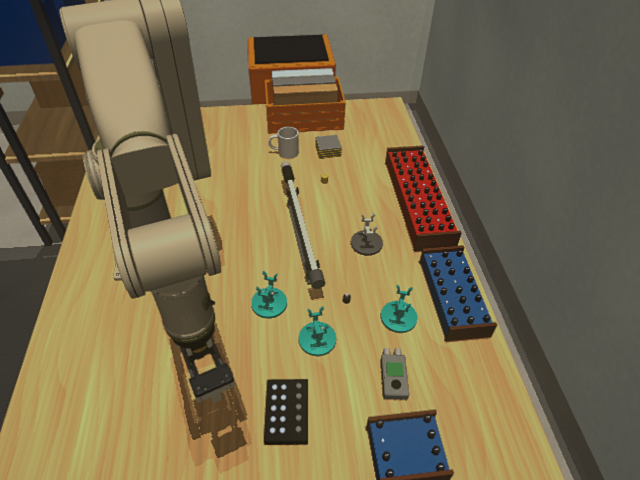

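The real stand is the grey one, at scene (294,300) and side (367,238). The three turquoise look-alikes are at scene (257,208), (319,205) and (207,258). I'll confirm this in one enlarged crop that also shows the boom.

```bash
python3 - <<'E'
from h import *
a=cv2.imread('pics/a.png')[195:330,265:475]; b=cv2.imread('pics/b.png')[155:300,270:400]
A=cv2.resize(a,None,fx=3.8,fy=3.8,interpolation=2)[:, :800]
cv2.imwrite('pics/c.png',A); cv2.imwrite('pics/d.png',cv2.resize(b,None,fx=4.1,fy=4.1,interpolation=2))
E
```

```text
(no output)
```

View pics/c.png

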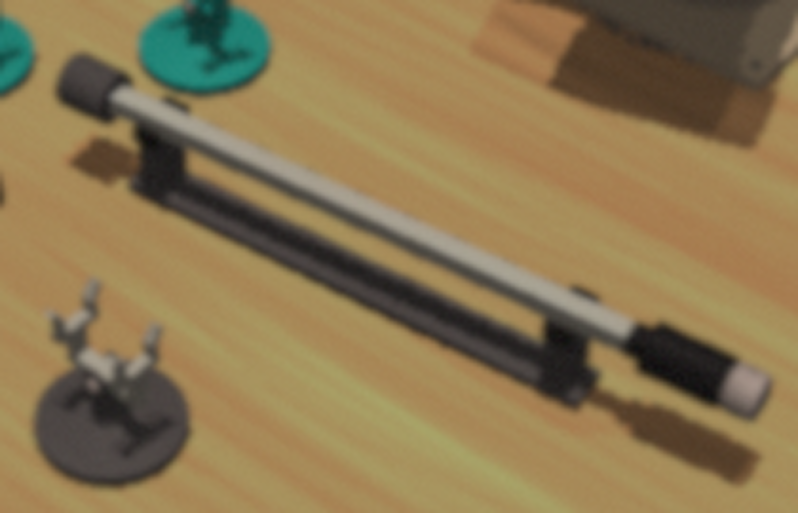

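View pics/d.png

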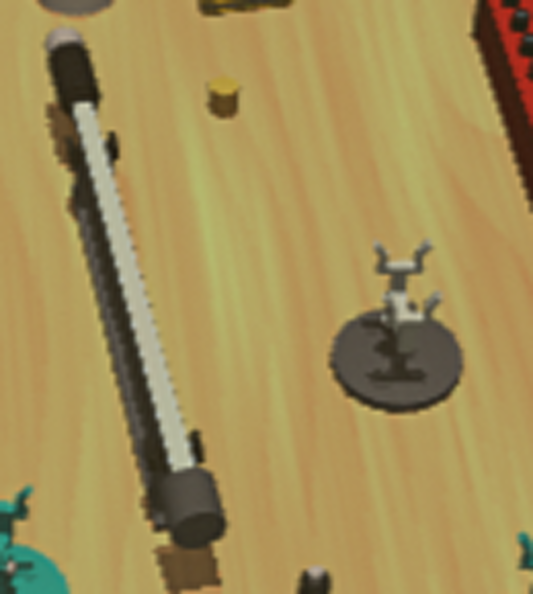

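The crop confirms the grey stand with two forks (scene about (294,305), side about (367,243)). In the boom crop the mic is at the +y end, scene (455,295), and the weight at scene (290,218). Next I'll turn these pixels into positions.

```bash
python3 - <<'E'
from h import *
a,s=load('a.png'); b,_=load('b.png')
f=lambda P:np.array(P)/3.8+[265,195]
g=lambda P:np.array(P)/4.1+[270,155]
A=onplane(a,s,f([[116,97],[633,333]]),.076);B=onplane(b,s,g([[182,468],[86,104]]),.076)
for X in(A,B):
    d=X[1]-X[0];print(X.round(4),X.mean(0).round(4),np.linalg.norm(d),np.degrees(np.arctan2(-d[0],d[1])))
print('foot',onplane(a,s,f([[112,419]]),.008),onplane(b,s,g([[397,359]]),.008))
print('tips a',onplane(a,s,f([[93,290],[55,318],[155,332],[115,365]]),.1))
print('tips b',onplane(b,s,g([[380,248],[427,245],[433,298],[388,297]]),.1))
T=a and None
c,s=snap('wrist','w0.png'); print(np.round(c['tool_from_camera'],3),c['intrinsics'])
print(R.from_rotvec(s['orientation']).as_matrix().round(3))
E
```

```text
[[ 0.4771 -0.1878  0.076 ]
 [ 0.433   0.205   0.076 ]] [0.4551 0.0086 0.076 ] 0.39524651011008194 6.41267166821773
[[ 0.469  -0.1878  0.076 ]
 [ 0.4325  0.1969  0.076 ]] [0.4508 0.0046 0.076 ] 0.38646501767351643 5.415044067460505
foot [[ 0.64934861 -0.03620378  0.008     ]] [[ 0.64858592 -0.04255693  0.008     ]]
tips a [[ 0.63484003 -0.05870313  0.1       ]
 [ 0.6666958  -0.06039094  0.1       ]
 [ 0.63614437 -0.00621556  0.1       ]
 [ 0.67106459 -0.00664435  0.1       ]]
tips b [[ 0.63321053 -0.0150925   0.1       ]
 [ 0.66815248 -0.01544255  0.1       ]
 [ 0.66209113 -0.06954559  0.1       ]
 [ 0.6301751  -0.06529604  0.1       ]]
[[-0.001 -0.278  0.961 -0.166]
 [ 1.     0.     0.001  0.001]
 [-0.     0.961  0.278 -0.077]
 [ 0.     0.     0.     1.   ]] [[387.90878495   0.         322.69796432]
 [  0.         387.90878495 239.42381843]
 [  0.           0.           1.        ]]
[[-0.     0.356 -0.935]
 [ 0.002 -0.935 -0.356]
 [-1.    -0.002 -0.   ]]
```

Call:
apply_moves([
  {"jaw": -1,"linear": [-0.1333,-0.0375,-0.0444],"roll": -0.2},
  {"jaw": -1,"linear": [-0.1333,-0.375,-0.444],"roll": -1},
  {"jaw": -1,"linear": [-0.1333,-0.75,-0.887],"roll": -1},
  {"jaw": -1,"linear": [-0.1333,-0.75,-0.887],"roll": -1},
  {"jaw": -1,"linear": [-0.1333,-0.75,-0.887],"roll": -1},
  {"jaw": -1,"linear": [-0.1333,-0.75,-0.887],"roll": -1},
  {"jaw": -1,"linear": [-0.1333,-0.75,-0.887],"roll": -1},
  {"jaw": -1,"linear": [-0.1333,-0.75,-0.887],"roll": -1},
  {"jaw": -1,"linear": [-0.1333,-0.75,-0.887],"roll": -1},
  {"jaw": -1,"linear": [-0.1333,-0.75,-0.887],"roll": -1},
  {"jaw": -1,"linear": [-0.1333,-0.75,-0.887],"roll": -1},
  {"jaw": -1,"linear": [-0.1333,-0.75,-0.887],"roll": -1},
  {"jaw": -1,"linear": [-0.1333,-0.75,-0.887],"roll": -1},
  {"jaw": -1,"linear": [-0.1333,-0.75,-0.887],"roll": -1},
])

```text
t: 1.9
tool_pos: [0.5503, 0.0493, 0.298]
orientation: [1.691, 0.806, -1.693]
force: [-0.5, -0.6, 0.2]
opening: 0.093
```

Call:
apply_moves([
  {"jaw": -1,"linear": [0,0,0],"roll": -0.35},
  {"jaw": -1,"linear": [0,0,0],"roll": -0.7},
  {"jaw": -1,"linear": [0,0,0],"roll": -1},
  {"jaw": -1,"linear": [0,0,0],"roll": -1},
])

```text
t: 2.4
tool_pos: [0.55, 0.0478, 0.2982]
orientation: [1.328, 1.129, -1.328]
force: [1.1, 1.1, -0.3]
opening: 0.093
```

Call:
apply_moves([
  {"jaw": -1,"linear": [0,0,0],"roll": -0.3},
  {"jaw": -1,"linear": [0,0,0],"roll": -0.4},
  {"jaw": -1,"linear": [0,0,0],"roll": -0.4},
])

```text
t: 2.78
tool_pos: [0.5498, 0.047, 0.2983]
orientation: [1.178, 1.23, -1.179]
force: [0.6, 0.1, 0.1]
opening: 0.0931
```

```bash
python3 - <<'E'
from h import *
c,s=snap('wrist','w1.png'); print({k:np.round(v,4) for k,v in s.items() if k!='joint_torque'})
print(R.from_rotvec(s['orientation']).as_matrix().round(3))
E
```

```text
{'t': np.float64(2.775), 'q': array([-7.9000e-03, -1.8600e-02,  1.4990e+00,  5.0000e-04,  1.6624e+00,
       -5.0300e-02]), 'dq': array([ 0.0053,  0.0035, -0.003 ,  0.0012,  0.0001,  0.0206]), 'tool_pos': array([0.5498, 0.047 , 0.2983]), 'orientation': array([ 1.1778,  1.2301, -1.1785]), 'force': array([0.645 , 0.051 , 0.0565]), 'wrist_torque': array([-0.0434, -0.1182, -0.0056]), 'opening': np.float64(0.0931)}
[[-0.001  0.999  0.042]
 [ 0.     0.042 -0.999]
 [-1.    -0.001 -0.001]]
```

View pics/w1.png

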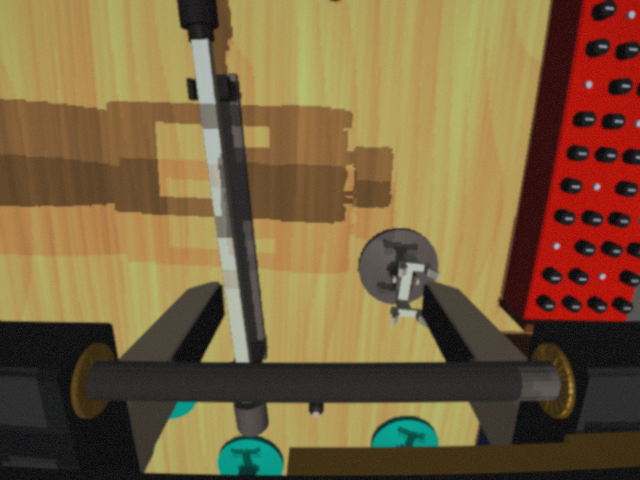

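The wrist view shows the tube's top face running from (201,39) to about (243,350). The stand foot is at (398,267), with forks around (415,270) and (408,315). I'll enlarge this.

```bash
python3 - <<'E'
from h import *
im=cv2.imread('pics/w1.png')
A=cv2.resize(im[225:335,350:450],None,fx=5,fy=5,interpolation=2); B=cv2.resize(im[20:80,185:245],None,fx=4,fy=4,interpolation=2);C=cv2.resize(im[290:365,215:275],None,fx=4,fy=4,interpolation=2)
out=np.zeros((560,750,3),np.uint8); out[:550,:500]=A; out[:240,505:745]=B; out[250:550,505:745]=C
cv2.imwrite('pics/e.png',out)
E
```

```text
(no output)
```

View pics/e.png

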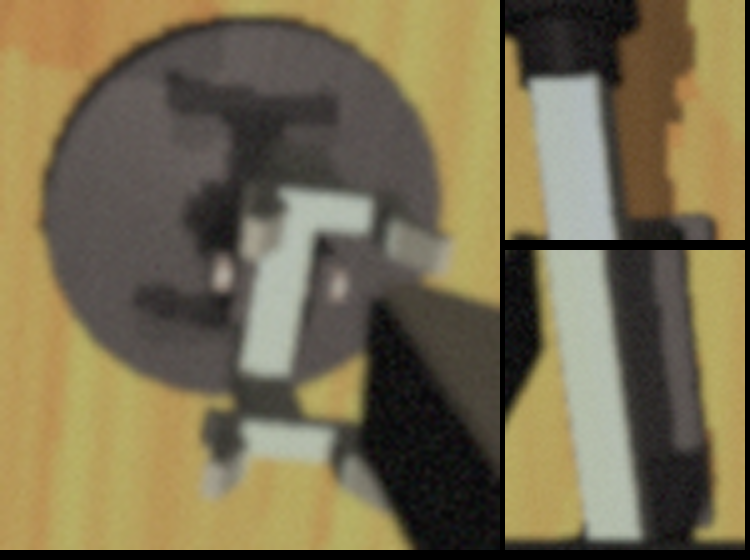

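```bash
python3 - <<'E'
from h import *
c,s=load('w1.png'); a,_=load('a.png'); b,_=load('b.png')
B=onplane(c,s,[[200,39],[242.25,362.5]],.076); d=B[0]-B[1]; u=d/np.linalg.norm(d)
print(B.round(4),'yaw',np.degrees(np.arctan2(-d[0],d[1])),'orig',(B[0]-.2*u).round(4), np.linalg.norm(d))
S=onplane(c,s,[[415.2,267.2],[407.6,313.6]],.08); d=S[0]-S[1]
print(S.round(4),S.mean(0).round(4),'yaw',np.degrees(np.arctan2(-d[0],d[1])),np.linalg.norm(d))
print('foot',onplane(c,s,[[398,267]],.008))
E
```

```text
[[ 0.4299  0.1987  0.076 ]
 [ 0.4645 -0.1407  0.076 ]] yaw 5.821926552470718 orig [ 4.502e-01 -3.000e-04  7.600e-02] 0.3412057184524967
[[ 0.65   -0.0138  0.08  ]
 [ 0.6477 -0.0681  0.08  ]] [ 0.6489 -0.041   0.08  ] yaw -2.4321323609265297 0.05430162052868357
foot [[ 0.64769244 -0.04020034  0.008     ]]
```

Call:
apply_moves([
  {"jaw": -1,"linear": [0.1,-0.08,0.035],"roll": -0.117},
  {"jaw": -1,"linear": [0.2,-0.168,0.071],"roll": -0.117},
  {"jaw": -1,"linear": [0.3,-0.168,0.071],"roll": -0.117},
  {"jaw": -1,"linear": [0.36,-0.168,0.071],"roll": -0.117},
  {"jaw": -1,"linear": [0.4,-0.168,0.071],"roll": -0.117},
  {"jaw": -1,"linear": [0.415,-0.168,0.071],"roll": -0.117},
  {"jaw": -0.4,"linear": [0.415,-0.168,0.071],"roll": -0.117},
  {"jaw": 0.3,"linear": [0.415,-0.168,0.071],"roll": -0.117},
])

```text
t: 3.82
tool_pos: [0.4522, 0.0003, 0.0512]
orientation: [1.134, 1.255, -1.132]
force: [0.7, -0.5, 0.3]
opening: 0.0773
```

```bash
python3 - <<'E'
from h import *
for i in range(3):
    c,s=snap('wrist','w2.png'); print({k:np.round(v,4) for k,v in s.items() if k in('t','tool_pos','force','wrist_torque','opening')})
print(R.from_rotvec(s['orientation']).as_matrix().round(3))
E
```

```text
{'t': np.float64(3.825), 'tool_pos': array([4.522e-01, 3.000e-04, 5.120e-02]), 'force': array([ 0.7352, -0.5069,  0.3126]), 'wrist_torque': array([-0.0417, -0.104 , -0.038 ]), 'opening': np.float64(0.0773)}
{'t': np.float64(3.875), 'tool_pos': array([4.522e-01, 3.000e-04, 5.110e-02]), 'force': array([0.7115, 0.2709, 0.1979]), 'wrist_torque': array([-0.041 , -0.0889,  0.0046]), 'opening': np.float64(0.0739)}
{'t': np.float64(3.925), 'tool_pos': array([4.52e-01, 4.00e-04, 5.10e-02]), 'force': array([-0.4642, -0.122 ,  0.2789]), 'wrist_torque': array([-0.0078, -0.0899,  0.0283]), 'opening': np.float64(0.0694)}
[[ 0.002  0.995  0.103]
 [ 0.     0.103 -0.995]
 [-1.     0.002 -0.   ]]
```

View pics/w2.png

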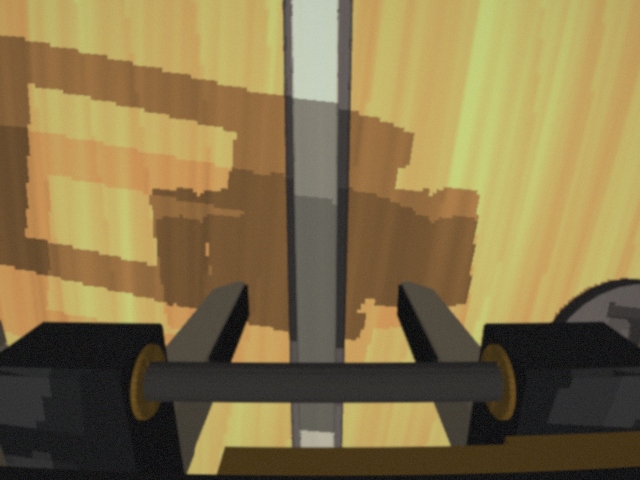

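The tube is centred at column 318, and the fingers sit symmetrically about it (240/405). I'll close and take small lifts.

Call:
apply_moves([
  {"jaw": 1,"linear": [0,0,0],"roll": 0},
  {"jaw": 1,"linear": [0,0,0],"roll": 0},
  {"jaw": 1,"linear": [0,0,0],"roll": 0},
  {"jaw": 1,"linear": [0,0,0],"roll": 0},
  {"jaw": 1,"linear": [0,0,0],"roll": 0},
  {"jaw": 1,"linear": [0,0,0],"roll": 0},
  {"jaw": 1,"linear": [0,0,0],"roll": 0},
  {"jaw": 1,"linear": [0,0,0],"roll": 0},
], force=40)

```text
t: 4.97
tool_pos: [0.451, 0.0004, 0.0505]
orientation: [1.133, 1.257, -1.133]
force: [-5.5, -0.2, 5.4]
opening: 0.0159
```

```bash
cat > f.py <<'E'
from h import *
n=4; F=[];M=[]
for i in range(n):
    read_camera('wrist'); s=read_state(); F.append(s['force']);M.append(s['wrist_torque'])
A=R.from_rotvec(s['orientation']).as_matrix(); F=np.array(F);M=np.array(M)
bx=A[:,1]
print('t',s['t'],'pos',np.round(s['tool_pos'],4),'open',round(float(s['opening']),4),'F',F.mean(0).round(2),'+-',F.std(0).round(2),'M',M.mean(0).round(3),'+-',M.std(0).round(3),'M about boom x',(M@bx).mean().round(3))
E
python3 f.py
```

```text
t 5.175 pos [4.51e-01 4.00e-04 5.05e-02] open 0.0158 F [-5.1  -0.27  4.38] +- [0.06 0.39 0.37] M [-0.151  0.86   0.008] +- [0.025 0.038 0.025] M about boom x -0.061
```

Call:
apply_moves([
  {"jaw": 1,"linear": [-0.0008,0,0],"roll": 0},
  {"jaw": 1,"linear": [-0.0017,0,0],"roll": 0},
  {"jaw": 1,"linear": [-0.0025,0,0],"roll": 0},
  {"jaw": 1,"linear": [-0.0025,0,0],"roll": 0},
])

```text
t: 5.68
tool_pos: [0.4509, 0.0004, 0.0518]
orientation: [1.133, 1.257, -1.133]
force: [0.3, -0.5, -4.4]
opening: 0.0154
```

```bash
python3 f.py
```

```text
t 5.875 pos [4.509e-01 4.000e-04 5.190e-02] open 0.0155 F [ 0.07 -0.66 -4.68] +- [0.09 0.27 0.3 ] M [ 0.06  -0.102  0.031] +- [0.034 0.028 0.008] M about boom x 0.049
```

Call:
apply_moves([
  {"jaw": 1,"linear": [-0.0015,0,0],"roll": 0},
  {"jaw": 1,"linear": [-0.003,0,0],"roll": 0},
  {"jaw": 1,"linear": [-0.003,0,0],"roll": 0},
])

```text
t: 6.25
tool_pos: [0.4509, 0.0005, 0.0537]
orientation: [1.133, 1.257, -1.133]
force: [0.9, -0.9, -6.0]
opening: 0.0158
```

```bash
python3 f.py
```

```text
t 6.45 pos [4.509e-01 4.000e-04 5.360e-02] open 0.0158 F [-0.29 -0.2  -6.2 ] +- [0.41 0.68 0.5 ] M [ 0.319 -0.059  0.001] +- [0.024 0.011 0.027] M about boom x 0.311
```

Call:
apply_moves([
  {"jaw": 1,"linear": [0.003,0,0],"roll": 0},
  {"jaw": 1,"linear": [0.0053,0,0],"roll": 0},
  {"jaw": 1,"linear": [0.0053,0,0],"roll": 0},
  {"jaw": 0.4,"linear": [0.0053,0,0],"roll": 0},
  {"jaw": 0.2,"linear": [0.0053,0,0],"roll": 0},
  {"jaw": 0.2,"linear": [0.0053,0,0],"roll": 0},
  {"jaw": 0.2,"linear": [0.0053,0,0],"roll": 0},
  {"jaw": 0.2,"linear": [0.0053,0,0.05],"roll": 0},
  {"jaw": 0.2,"linear": [0.0053,0,0.095],"roll": 0},
  {"jaw": 0.2,"linear": [0.0053,0,0.095],"roll": 0},
  {"jaw": 0.2,"linear": [0.0053,0,0.095],"roll": 0},
])

```text
t: 7.82
tool_pos: [0.4566, -0.0559, 0.0503]
orientation: [1.133, 1.258, -1.133]
force: [-0.9, 0.5, -0.3]
opening: 0.0376
```

```bash
python3 f.py
```

```text
t 8.025 pos [ 0.4567 -0.0555  0.0504] open 0.0375 F [-0.4  -0.22 -0.14] +- [0.45 0.33 0.39] M [-0.04  -0.096 -0.015] +- [0.022 0.019 0.014] M about boom x -0.05
```

Call:
apply_moves([
  {"jaw": 1,"linear": [0,0,0],"roll": 0},
  {"jaw": 1,"linear": [0,0,0],"roll": 0},
  {"jaw": 1,"linear": [0,0,0],"roll": 0},
  {"jaw": 1,"linear": [0,0,0],"roll": 0},
  {"jaw": 1,"linear": [-0.001,0,0],"roll": 0},
  {"jaw": 1,"linear": [-0.002,0,0],"roll": 0},
  {"jaw": 1,"linear": [-0.003,0,0],"roll": 0},
  {"jaw": 1,"linear": [-0.004,0,0],"roll": 0},
  {"jaw": 1,"linear": [-0.004,0,0],"roll": 0},
])

```text
t: 9.15
tool_pos: [0.4566, -0.0556, 0.0527]
orientation: [1.132, 1.258, -1.132]
force: [-0.6, -0.0, -5.5]
opening: 0.016
```

```bash
python3 f.py
```

```text
t 9.35 pos [ 0.4566 -0.0555  0.0528] open 0.0155 F [-0.16  0.21 -6.16] +- [0.73 0.4  0.46] M [ 0.016 -0.1   -0.008] +- [0.023 0.024 0.026] M about boom x 0.006
```

Call:
apply_moves([
  {"jaw": 1,"linear": [0.002,0,0],"roll": 0},
  {"jaw": 1,"linear": [0.004,0,0],"roll": 0},
  {"jaw": 1,"linear": [0.004,0,0],"roll": 0},
  {"jaw": 0.4,"linear": [0.004,0,0],"roll": 0},
  {"jaw": 0.3,"linear": [0.004,0,0],"roll": 0},
  {"jaw": 0.3,"linear": [0.004,0,0],"roll": 0},
  {"jaw": 0.3,"linear": [0.004,0,0.0145],"roll": 0},
  {"jaw": 0.3,"linear": [0.004,0,0.0145],"roll": 0},
  {"jaw": 0.3,"linear": [0.004,0,0.0145],"roll": 0},
])

```text
t: 10.48
tool_pos: [0.4575, -0.0644, 0.0503]
orientation: [1.132, 1.258, -1.133]
force: [0.8, 0.6, -0.1]
opening: 0.0332
```

```bash
sed -i 's/n=4/n=12/' f.py; python3 f.py
```

```text
t 11.075 pos [ 0.4576 -0.0642  0.0504] open 0.0322 F [-0.15  0.13 -0.34] +- [0.47 0.51 0.46] M [-0.037 -0.085  0.002] +- [0.028 0.028 0.033] M about boom x -0.045
```

Call:
apply_moves([
  {"jaw": 1,"linear": [0,0,0],"roll": 0},
  {"jaw": 1,"linear": [0,0,0],"roll": 0},
  {"jaw": 1,"linear": [0,0,0],"roll": 0},
  {"jaw": 1,"linear": [0,0,0],"roll": 0},
  {"jaw": 1,"linear": [-0.002,0,0],"roll": 0},
  {"jaw": 1,"linear": [-0.004,0,0],"roll": 0},
  {"jaw": 1,"linear": [-0.006,0,0],"roll": 0},
  {"jaw": 1,"linear": [-0.008,0,0],"roll": 0},
  {"jaw": 1,"linear": [-0.008,0,0],"roll": 0},
])

```text
t: 12.2
tool_pos: [0.4576, -0.0642, 0.0552]
orientation: [1.132, 1.258, -1.132]
force: [-0.5, 0.0, -6.3]
opening: 0.0157
```

```bash
sed -i 's/n=12/n=20/' f.py; python3 f.py
```

```text
t 13.2 pos [ 0.4575 -0.0642  0.0551] open 0.0159 F [ 0.03  0.03 -5.77] +- [0.54 0.61 0.49] M [-0.044 -0.095 -0.004] +- [0.033 0.026 0.028] M about boom x -0.053
```

Call:
apply_moves([
  {"jaw": 1,"linear": [-0.01,0,0],"roll": 0},
  {"jaw": 1,"linear": [-0.035,0,0],"roll": 0},
  {"jaw": 1,"linear": [-0.065,0,0],"roll": 0},
  {"jaw": 1,"linear": [-0.095,0,0],"roll": 0},
  {"jaw": 1,"linear": [-0.112,0.01,0],"roll": 0.01},
  {"jaw": 1,"linear": [-0.117,0.035,0],"roll": 0.03},
  {"jaw": 1,"linear": [-0.117,0.07,0],"roll": 0.06},
  {"jaw": 1,"linear": [-0.117,0.11,0],"roll": 0.1},
  {"jaw": 1,"linear": [-0.117,0.15,0],"roll": 0.14},
  {"jaw": 1,"linear": [-0.117,0.19,0],"roll": 0.18},
  {"jaw": 1,"linear": [-0.117,0.23,-0.003],"roll": 0.22},
  {"jaw": 1,"linear": [-0.117,0.265,-0.004],"roll": 0.25},
  {"jaw": 1,"linear": [-0.117,0.295,-0.005],"roll": 0.28},
  {"jaw": 1,"linear": [-0.117,0.315,-0.0056],"roll": 0.3},
  {"jaw": 1,"linear": [-0.117,0.321,-0.0056],"roll": 0.3},
  {"jaw": 1,"linear": [-0.117,0.321,-0.0056],"roll": 0.3},
  {"jaw": 1,"linear": [-0.117,0.321,-0.0056],"roll": 0.3},
])

```text
t: 15.32
tool_pos: [0.6484, -0.0409, 0.1251]
orientation: [1.248, 1.185, -1.249]
force: [-0.2, -0.3, -5.8]
opening: 0.0157
```

```bash
python3 - <<'E'
from h import *
w,s=snap('wrist','w3.png');b,_=snap('side','b3.png');a,_=snap('scene','a3.png')
print(s['tool_pos'],s['force'],R.from_rotvec(s['orientation']).as_matrix().round(3))
A=cv2.resize(w['pixels'][300:480,230:420],None,fx=2,fy=2,interpolation=2)
B=cv2.resize(b['pixels'][205:265,330:405],None,fx=5,fy=5,interpolation=2)
C=cv2.resize(a['pixels'][250:330,250:340],None,fx=4,fy=4,interpolation=2)
out=np.zeros((600,800,3),np.uint8); out[:360,:380]=A; out[:300,400:775]=B; out[:0]; 
C=C[:300,:]; out[300:600,400:760]=C
cv2.imwrite('pics/g.png',out)
E
```

```text
[ 0.64835237 -0.04086827  0.12512523] [-0.17663925 -0.32648201 -5.76454812] [[-0.001  0.999 -0.053]
 [ 0.001 -0.053 -0.999]
 [-1.    -0.001 -0.001]]
```

View pics/g.png

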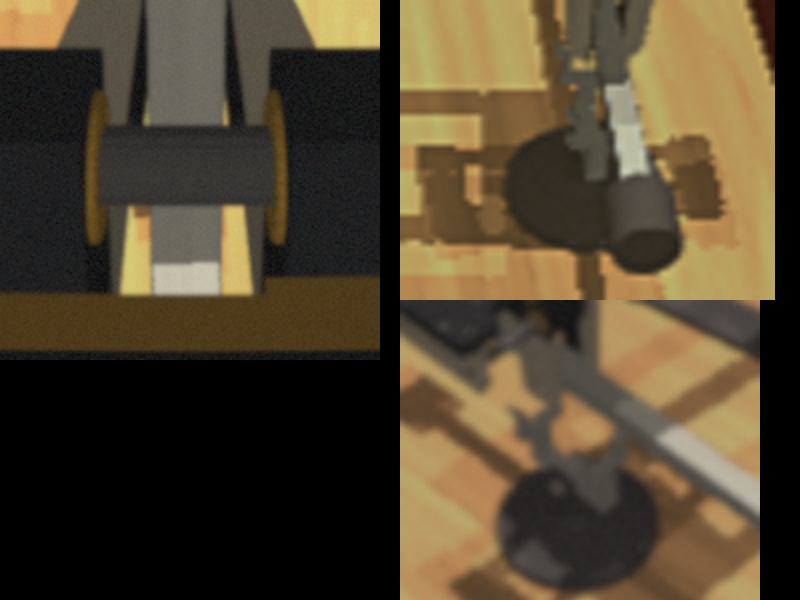

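The stand fixes agree with each other: wrist (0.649,-0.041), side (0.6484,-0.0413), yaw about -3°. The TCP is over that point, so I'll lower in steps and watch the force.

Call:
apply_moves([
  {"jaw": 1,"linear": [0.015,0,0],"roll": 0},
  {"jaw": 1,"linear": [0.03,0,0],"roll": 0},
  {"jaw": 1,"linear": [0.045,0,0],"roll": 0},
  {"jaw": 1,"linear": [0.055,0,0],"roll": 0},
  {"jaw": 1,"linear": [0.0625,0,0],"roll": 0},
  {"jaw": 1,"linear": [0.07,0,0],"roll": 0},
  {"jaw": 1,"linear": [0.0775,0,0],"roll": 0},
  {"jaw": 1,"linear": [0.0775,0,0],"roll": 0},
])

```text
t: 16.48
tool_pos: [0.6482, -0.0408, 0.0783]
orientation: [1.248, 1.186, -1.249]
force: [-0.4, 0.1, -5.1]
opening: 0.0159
```

```bash
sed -i 's/n=20/n=5/' f.py; python3 f.py
```

```text
t 16.725 pos [ 0.6487 -0.0409  0.0792] open 0.0156 F [-0.02  0.28 -5.79] +- [0.29 0.56 0.49] M [-0.047 -0.072 -0.018] +- [0.018 0.022 0.034] M about boom x -0.043
```

Call:
apply_moves([
  {"jaw": 1,"linear": [0.004,0,0],"roll": 0},
  {"jaw": 1,"linear": [0.008,0,0],"roll": 0},
  {"jaw": 1,"linear": [0.011,0,0],"roll": 0},
  {"jaw": 1,"linear": [0.014,0,0],"roll": 0},
  {"jaw": 1,"linear": [0.0155,0,0],"roll": 0},
  {"jaw": 1,"linear": [0.0155,0,0],"roll": 0},
])

```text
t: 17.48
tool_pos: [0.6487, -0.0409, 0.0698]
orientation: [1.248, 1.185, -1.248]
force: [-0.8, -0.0, -5.9]
opening: 0.0158
```

```bash
python3 f.py
```

```text
t 17.725 pos [ 0.6488 -0.0409  0.0699] open 0.0158 F [-0.35 -0.17 -5.9 ] +- [0.47 0.43 0.2 ] M [-0.029 -0.102  0.013] +- [0.025 0.029 0.018] M about boom x -0.024
```

Call:
apply_moves([
  {"jaw": 1,"linear": [0.0015,0,0],"roll": 0},
  {"jaw": 1,"linear": [0.003,0,0],"roll": 0},
  {"jaw": 1,"linear": [0.004,0,0],"roll": 0},
  {"jaw": 1,"linear": [0.004,0,0],"roll": 0},
])

```text
t: 18.23
tool_pos: [0.6489, -0.0409, 0.0679]
orientation: [1.248, 1.184, -1.248]
force: [-1.8, 0.8, -0.5]
opening: 0.0155
```

```bash
python3 f.py
```

```text
t 18.475 pos [ 0.649  -0.0409  0.0678] open 0.0157 F [-1.67  0.7  -0.33] +- [0.4  0.58 0.62] M [0.003 0.229 0.013] +- [0.029 0.02  0.024] M about boom x -0.009
```

The stand now carries the full load (Fz near zero). I'll open gently and look.

Call:
apply_moves([
  {"jaw": 0.6,"linear": [0,0,0],"roll": 0},
  {"jaw": 0.5,"linear": [0,0,0],"roll": 0},
  {"jaw": 0.4,"linear": [0,0,0],"roll": 0},
  {"jaw": 0.3,"linear": [0,0,0],"roll": 0},
  {"jaw": 0.3,"linear": [0,0,0],"roll": 0},
  {"jaw": 0.3,"linear": [0,0,0],"roll": 0},
  {"jaw": 0.3,"linear": [0,0,0],"roll": 0},
  {"jaw": 0.3,"linear": [0,0,0],"roll": 0},
])

```text
t: 19.48
tool_pos: [0.6489, -0.0409, 0.0678]
orientation: [1.248, 1.184, -1.248]
force: [-0.4, 0.0, -0.1]
opening: 0.0326
```

```bash
python3 f.py; python3 - <<'E'
from h import *
w,s=snap('wrist','w4.png');b,_=snap('side','b4.png');a,_=snap('scene','a4.png')
print(s['opening'])
A=cv2.resize(a['pixels'][220:350,240:440],None,fx=3,fy=3,interpolation=2) 
B=cv2.resize(b['pixels'][130:270,325:395],None,fx=4,fy=4,interpolation=2)
C=cv2.resize(w['pixels'][0:300,200:460],None,fx=.7,fy=.7)
out=np.zeros((600,800,3),np.uint8); out[:390,:510]=A[:,:510]; out[:560,515:795]=B; out[390:600,:182]=C
cv2.imwrite('pics/i.png',out)
E
```

```text
t 19.725 pos [ 0.649  -0.0409  0.0678] open 0.0324 F [ 0.16 -0.41  0.34] +- [0.4  0.34 0.35] M [-0.036 -0.052  0.013] +- [0.023 0.017 0.016] M about boom x -0.033
0.0324405267140889
```

View pics/i.png

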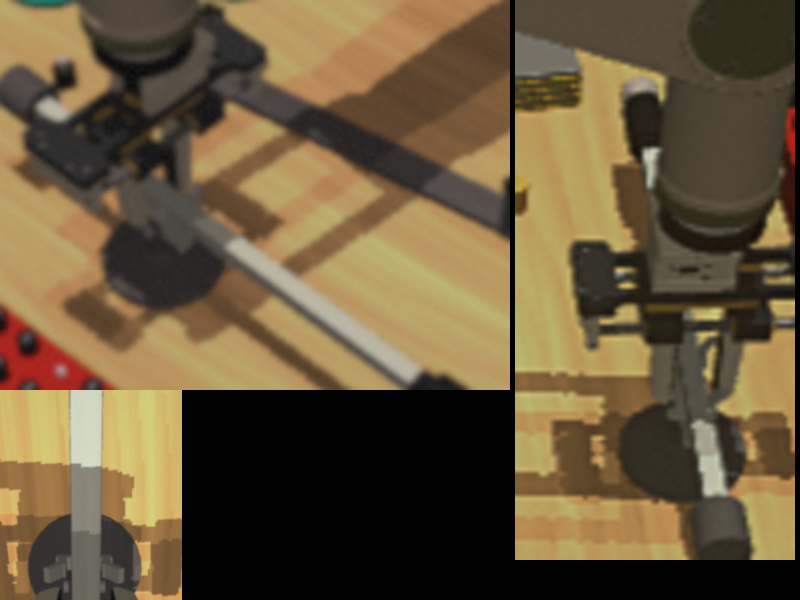

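The tube lies in both forks and stayed put after release. I'll open wider, back off straight up, then measure level.

Call:
apply_moves([
  {"jaw": 0.2,"linear": [0,0,0],"roll": 0},
  {"jaw": 0.1,"linear": [0,0,0],"roll": 0},
  {"jaw": 0.1,"linear": [0,0,0],"roll": 0},
  {"jaw": 0.1,"linear": [-0.02,0,0],"roll": 0},
  {"jaw": 0.1,"linear": [-0.06,0,0],"roll": 0},
  {"jaw": 0.1,"linear": [-0.12,0,0],"roll": 0},
  {"jaw": 0.1,"linear": [-0.18,0,0],"roll": 0},
  {"jaw": 0.1,"linear": [-0.24,-0.05,0],"roll": 0},
  {"jaw": 0.1,"linear": [-0.26,-0.15,0],"roll": 0},
  {"jaw": 0.1,"linear": [-0.26,-0.25,0],"roll": 0},
  {"jaw": 0.1,"linear": [-0.26,-0.35,0],"roll": 0},
  {"jaw": 0.1,"linear": [-0.26,-0.4,0],"roll": 0},
  {"jaw": 0.1,"linear": [-0.26,-0.4,0],"roll": 0},
])

```text
t: 21.5
tool_pos: [0.4084, -0.0283, 0.225]
orientation: [1.249, 1.182, -1.246]
force: [0.3, 0.2, 0.0]
opening: 0.0417
```

```bash
python3 - <<'E'
from h import *
w,s=snap('wrist','w5.png');b,_=snap('side','b5.png');a,_=snap('scene','a5.png')
print(s['t'],s['tool_pos'])
o=onplane(a,s,[[300,300]],.08)
E=[[.649+.0,.30,.09],[.64,-.22,.09]]
print(proj(a,s,E),proj(b,s,E))
A=cv2.resize(a['pixels'][200:380,200:480],None,fx=2.8,fy=2.8,interpolation=2)
cv2.imwrite('pics/j.png',A)
cv2.imwrite('pics/k.png',cv2.resize(b['pixels'][120:270,300:420],None,fx=4,fy=4,interpolation=2))
E
```

```text
21.5 [ 0.40836602 -0.02826927  0.22504354]
[[411.89592242 359.39900569]
 [240.89719158 244.69179908]] [[351.13662544 154.05908554]
 [377.8454195  269.93481574]]
```

View pics/j.png

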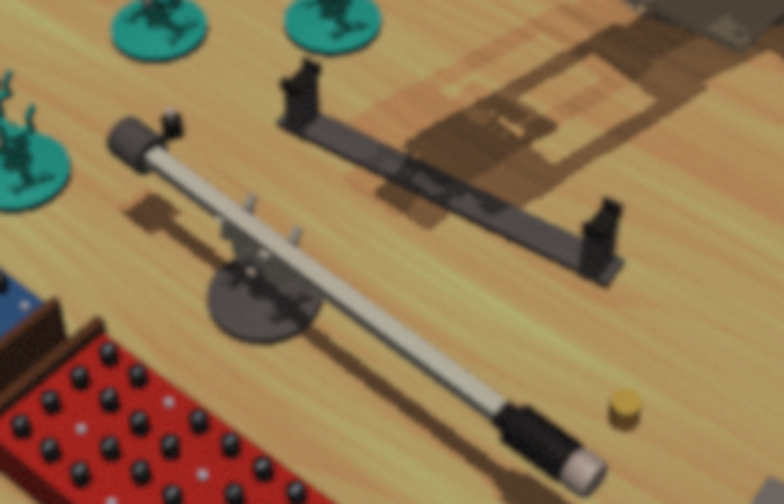

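View pics/k.png

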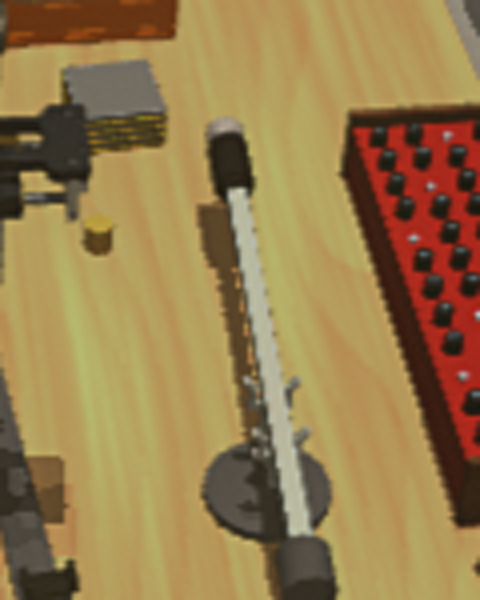

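The side and scene crops show the boom resting freely in the forks. Tube ends are at scene crop (152,155) and (500,408), side crop (297,535) and (237,190). I'll triangulate the tilt and correct it with the known-level start pictures.

```bash
python3 - <<'E'
from h import *
def tri(a,b,s,pa,pb):
    M=[];z=[]
    P=[];x=[]
    for c,p in((a,pa),(b,pb)):
        Rm,t=cam(c,s); P.append(np.c_[Rm,t]); x.append(cv2.undistortPoints(np.array(p,float).reshape(-1,1,2),np.array(c['intrinsics'],float),np.array(c['D'],float)).reshape(-1,2).T)
    X=cv2.triangulatePoints(P[0],P[1],x[0],x[1]); return (X[:3]/X[3]).T
a,s=load('a.png'); b,_=load('b.png')
f=lambda P:np.array(P)/3.8+[265,195]
g=lambda P:np.array(P)/4.1+[270,155]
X0=tri(a,b,s,f([[116,97],[633,333]]),g([[182,468],[86,104]]))
a,s=load('a5.png'); b,_=load('b5.png')
X1=tri(a,b,s,np.array([[152,155],[500,408]])/2.8+200,np.array([[297,535],[237,190]])/4+[300,120])
for X in(X0,X1):
    d=X[1]-X[0]; print(X.round(4),np.linalg.norm(d).round(4),'tilt',np.degrees(np.arcsin(d[2]/np.linalg.norm(d))).round(2),'yaw',np.degrees(np.arctan2(-d[0],d[1])).round(2))
E
```

```text
[[ 0.472  -0.1886  0.0741]
 [ 0.4316  0.203   0.0721]] 0.3937 tilt -0.28 yaw 5.89
[[ 0.6432 -0.1648  0.0924]
 [ 0.6647  0.2252  0.0893]] 0.3906 tilt -0.46 yaw -3.15
```

```bash
python3 - <<'E'
from h import *
def plane(c,s,p,q):
    I=c['pixels'].astype(float); B=cv2.GaussianBlur(I[...,0]-.6*I[...,2],(0,0),.7)
    p,q=np.array(p,float),np.array(q,float); d=(q-p)/np.linalg.norm(q-p); n=np.array([-d[1],d[0]]); k=np.arange(-6,6.01,.1); pts=[]
    for u in np.linspace(.06,.94,60):
        xy=(p+u*(q-p)+k[:,None]*n).astype(np.float32)
        v=cv2.remap(B.astype(np.float32),xy[None,:,0].copy(),xy[None,:,1].copy(),1)[0]; w=np.clip(v-(v.min()+v.max())/2,0,None)
        w[abs(k-k[v.argmax()])>4]=0
        pts.append(p+u*(q-p)+n*(w*k).sum()/w.sum())
    pts=np.array(pts); vx,vy,x0,y0=cv2.fitLine(pts.astype(np.float32),cv2.DIST_HUBER,0,.01,.01).ravel()
    r=(pts-[x0,y0])@[-vy,vx]
    L=np.array([[x0-80*vx,y0-80*vy],[x0+80*vx,y0+80*vy]]);
    Rm,t=cam(c,s); un=cv2.undistortPoints(L.reshape(-1,1,2),np.array(c['intrinsics'],float),np.array(c['D'],float)).reshape(-1,2)
    R3=np.c_[un,np.ones(2)]@Rm; return np.cross(*R3),np.median(abs(r))
def tilt(fa,fb,A,Bp):
    a,s=load(fa); b,_=load(fb); n1,r1=plane(a,s,*A); n2,r2=plane(b,s,*Bp); d=np.cross(n1,n2); d/=np.linalg.norm(d)*np.sign(d[1]); print('tilt',np.degrees(np.arcsin(d[2])).round(2),'yaw',np.degrees(np.arctan2(-d[0],d[1])).round(2),'res px',r1.round(2),r2.round(2))
f=lambda P:np.array(P)/3.8+[265,195]
g=lambda P:np.array(P)/4.1+[270,155]
tilt('a.png','b.png',f([[116,97],[633,333]]),g([[182,468],[86,104]]))
tilt('a5.png','b5.png',np.array([[152,155],[500,408]])/2.8+200,np.array([[297,535],[237,190]])/4+[300,120])
# also: is it still?
snap('side','b6.png'); snap('scene','a6.png')
for x,y in(('a5','a6'),('b5','b6')): print(np.abs(cv2.imread(f'pics/{x}.png').astype(int)-cv2.imread(f'pics/{y}.png')).max(2).__gt__(40).sum())
E
```

```text
tilt -0.16 yaw 6.03 res px 0.05 0.07
tilt -0.43 yaw -2.91 res px 0.06 0.08
0
137
```

```bash
python3 - <<'E'
from h import *
a,b=cv2.imread('pics/b5.png').astype(int),cv2.imread('pics/b6.png').astype(int)
y,x=np.where(abs(a-b).max(2)>40); print(x.min(),x.max(),y.min(),y.max())
s=read_state(); print(s['t'],np.abs(s['dq']).max()); print(close_job())
E
```

```text
86 322 30 256
21.75 0.007533903945500102
the job is handed in; nothing more can be done
None
```

The boom is resting in both forks of the grey stand at its balance point, released and close to level. The job was handed in at about 21.8 s of the 58 s allowed.

- **Balance point:** I made three trial lifts from the rack, each raised only 3–5 mm, at about 0, -57 and -65 mm along the boom. The turning moment fell from about 0.35 to 0.06 to about 0 N m. That puts the balance point about 65 mm toward the weight end, good to roughly 1.5 mm. The boom weighs about 5.5–6 N.
- **Placing:** I lowered it into the forks in small steps until the stand carried the whole weight, with only about 1.7 N of side force. Then I opened the gripper slowly and backed off straight up.
- **Level check:** Line fits in two cameras, corrected with the known-level start pictures, give about 0.3° of lean, microphone end down. A rougher two-camera check gave about 0.2°.
- **Steadiness:** The repeat scene picture showed no change. The side picture differed in 137 pixels across columns 86–322, which covers the arm. I put that down to the arm settling but did not look closer, and part of the boom is also inside that range.
- **Other things:** I did not measure the loose objects again. Nothing touched them as far as I know, and those I could see in the last pictures looked unmoved.

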